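# Free a spoon caught under a step bin's lid by its pedal

## Task

A used plastic spoon is caught under the lid of the step bin on the cake counter and keeps it ajar. Press the bin's pedal down with the fingertips until the lid stands wide open and the spoon has dropped inside, then ease the pedal back up so that the lid settles fully shut without slamming, and let go. As hygiene asks, work by the pedal alone: do not touch the lid or the spoon, and leave everything else on the counter where it stands.

Things in the scene. Friction and masses are not known exactly. Their poses are not given: they have to be found in the camera images.
- bin: Round step bin, cream painted shell 160 mm across on a black foot, rim 215 mm above the counter, 236 mm tall with the lid shut; it does not move or tip. Origin: centre of its underside, on the counter. Its -x axis points out towards the pedal, +x to the lid hinge at the back, z up. The shell is 80 mm in radius (the foot 84 mm) and rises straight up behind the pedal, so a hand above the pedal must lean away from the bin or be narrow.
- lid_front (a point): Front edge of the bin's domed round steel lid, on its flat underside, above the pedal: 85 mm out from the bin's axis and 216 mm above the counter when shut. The lid is 170 mm across, 20 mm high, about 0.2 kg, and swings up and back about a level hinge 91 mm behind the bin's axis. Not to be touched.
- lid (a joint): Opening of the lid, rad: 0 fully shut, 1.2 fully open; about 0.06 at the start, when it rests on the spoon. It has no damper and does not stay open: let go, it falls and bangs. It always stands at 5 times the pedal's angle.
- pedal (a joint): Angle of the pedal, rad: 0 fully up (lid shut), 0.24 fully down against its stop (lid fully open). The pivot is a level axis under the bin's centre, 16 mm above the counter, so the pedal swings down in an arc. It takes about 6 to 10 N at the pad to start the lid, less as it opens; the lid's weight brings the pedal back up.
- pedal_pad (a point): Point to press, on top of the steel pedal's ribbed pad: 119 mm out from the bin's axis and 44 mm above the counter with the pedal up, about 15 mm above it fully down. The pad is 62 mm wide and 6 mm thick, and reaches from the shell to 22 mm beyond this point. It moves with the pedal; each mm down opens the lid by about 0.042 rad. Its axes are the bin's, tilting with the pedal.
- spoon: Used teal plastic spoon, 142 mm long, handle 10 mm wide and 6 mm thick, 14 g, lying across the rim at the bin's +y side, pinched under the lid: handle end sticking out 40 to 52 mm beyond the shell, bowl inside. Origin: underside of the handle where it crosses the rim; +y runs out along the handle. Once the lid lifts it tips into the bin by itself. Not to be touched.
- mug: White mug, 76 mm wide plus its handle, 88 mm high, beside the bin; origin under its centre. Leave alone.
- jar: Amber glass jar with steel cap, 68 mm wide, 105 mm high, beside the bin; origin under its centre. Leave alone.
- cakebox: Pink cake box 160 x 130 mm, 115 mm high with its grip; origin under its centre. Leave alone.
- cups: Stack of white cups, 81 mm wide, 135 mm high; origin under its centre. Leave alone.
- spray: White bottle with a blue label, 60 mm wide, 170 mm high; origin under its centre. Leave alone.
- tape: Black desk tape dispenser 150 x 58 mm, 96 mm high; origin under its centre. Leave alone.
- candle_jar: Small blue ceramic pot, 60 mm wide, 50 mm high; origin under its centre. Leave alone.

How it is judged:
By the outcome, as a careful person would: the job done as asked, in the order asked, and still so for the second after the job is handed in, with the robot touching nothing.
It also fails if it takes over 45 s, if anything falls off the work surface, if the arm or the gripper's body presses on something with over 40 N, if the wrist force passes 120 N, or if a joint passes its speed limit or range.

## Robot

A 6-joint arm with a two-finger parallel gripper is mounted at the origin on the work surface. World frame = base frame: x ahead of the robot, y to its left, z up, the work surface at z = 0. Lengths are in m, angles in degrees, forces in N, time in s.
With the tool pointing down it reaches from about 0.4 to 0.825 m from the base axis. Payload 7 kg.
Tool frame: the origin (TCP) lies between the finger pads; the fingertips stand 11 mm ahead of it and the grasp point (between the pads) lies 8 mm behind it; z points along the fingers, y is the direction in which the jaws open and shut (so a half turn about z gives the same grasp; the last joint's range is limited). The gripper opens to 88 mm and grips with 3 to 60 N. Pads are 19 mm wide; open, the fingers measure 130 mm over their backs; the gripper's body (78 mm by 193 mm) begins 47 mm behind the grasp point.
Start: joints at [-55.686, 20.546, 0.682, 0, -70.136, -16.507], TCP at [0.206, -0.643, 0.238] pointing down, gripper open.
Joint ranges: [-176.03, 176.03], [-82.01, 121.73], [-58.28, 71.71], [-173.87, 95.51], [-174.79, -0.11], [-173.66, 173.66]. Speed limits (degrees/s): [136.94, 136.94, 172.46, 180, 180, 180].

## Interface

Orientations are given as [roll, pitch, yaw] about the fixed x, y, z axes, in that order (R = Rz(yaw) Ry(pitch) Rx(roll)).
In Python, from plant import r gives the robot as it stands.
- The arm moves only by the shell command python3 -m inch 'ROWS' [OPENING] [FORCE]. ROWS is JSON, a list of rows, each an object of numbers: "x", "y", "z": the shift along the tool's x, y, z as a fraction of full scale; "yaw": the turn about the tool's z as a fraction of full scale. In form: [{"x": .., "y": .., "z": .., "yaw": ..}, ...]. A call has 1 to 5 rows; each row shifts and turns the pose as measured when the row begins, along the tool's axes as they then stand; what a row does not reach is not made up. Full scale, the value 1, is 0.025 m for a shift and 4 degrees for a turn. A row lasts 1/12 s, in which the tool goes at most 41.7 mm and 7.16 degrees, less where a joint would pass 70% of its speed; a pose out of reach is approached as far as the arm can. A call with a number of a shift or a turn outside -1 to 1 is refused whole. A call with a gripper value outside its range is refused whole. OPENING is the opening, from -1 (shut) to 1 (fully open), set as the call begins (- or left out, the last holds). The fingers move at their own pace and stop on an object; FORCE is the grip in N (left out, the last holds). Time passes only in rows, so rows that do not move let the fingers close. It gives the time, the measured TCP pose, the force and the opening at its end, in the units of the state.
- r.get_state(): the state, without advancing time (a new reading comes with each control period).
- r.capture(name): name is "side" or "top" or "wrist"; returns (picture, depth): 420x560x3 uint8, red, green, blue; 420x560 float32, m along the optical axis (not along the pixel's ray), 0 where there is no reading.
- r.camera_info(name): a dict with "mtx" (3x3 intrinsics, pixels), "k1" (the pictures are not rectified: a ray, as slopes to the right and down, at radius r is drawn at 1 + k1 r^2 times it, then the intrinsics apply), "pose" (4x4, takes a point from camera to world coordinates). Camera axes: x right, y down, z forward; pixel columns grow to the right and rows downward; lengths in m; the calibration is good to about 2 mm. A picture is of the moment at which its call begins: read the wrist's pose just before it. camera_info takes no time and is no camera call; for the wrist camera it gives the pose at the moment of the call.
- r.close_job(): hands the job in, once; it reports no verdict.
The state is a dict: "time_s": time; "joints": joint angles; "qd": joint speeds; "joint_torque": joint torques, N m; "tcp_pos": TCP position; "eef_rot": TCP orientation; "contact_force": force on the tool from outside, world axes, zero at the start; "moment": the same for the moment, N m; "gripper_width": finger opening in m.
Only numpy, scipy, OpenCV 4.12 (cv2) and the standard library are available. Lean on these libraries where they do the work, as an engineer would, in place of code of your own. Each camera call takes 0.05 s, during which the arm holds its last target. There are 200 camera calls.

## Working session

There is one attempt and no reset: what is moved stays moved. The work goes in short steps, Python scripts to look and compute and a shell command to move; the robot and the scene stay as the last step left them, time stands still between calls to the robot, and variables do not carry over. Pictures are saved under pics/ and viewed, about 8 in all and at most 12, crops included, and the job is handed in when it is done.

```bash
ls; mkdir -p pics
cat > h.py <<'E'
import numpy as np,cv2
from plant import r
def ray(name,px,info=None):
    i=info or r.camera_info(name);K=np.array(i["mtx"]);k=i["k1"];P=np.array(i["pose"])
    px=np.atleast_2d(px).astype(float)
    n=cv2.undistortPoints(px[:,None],K,np.array([k,0,0,0.]))[:,0]
    d=np.c_[n,np.ones(len(n))]@P[:3,:3].T
    return P[:3,3],d,n
def plane(name,px,z,info=None):
    o,d,_=ray(name,px,info);return o+d*((z-o[2])/d[:,2])[:,None]
def cloud(name,depth,info=None):
    v,u=np.mgrid[:420,:560];o,d,_=ray(name,np.c_[u.ravel(),v.ravel()],info)
    p=o+d*depth.reshape(-1,1);p[depth.ravel()==0]=np.nan
    return p.reshape(420,560,3)
E
python3 - <<'E'
from h import *
s=r.get_state();print(s)
for n in("side","top"):
    i=r.camera_info(n);print(n,np.round(i["pose"],3).tolist(),i["mtx"],i["k1"])
    p,d=r.capture(n);np.savez(f"{n}0.npz",p=p,d=d);cv2.imwrite(f"pics/{n}0.png",p[...,::-1])
E
```

```text
pics
{'time_s': 0.0, 'joints': array([-5.56849401e+01,  2.05926813e+01,  6.33122622e-01, -1.96047884e-02,
       -7.01373480e+01, -1.65076756e+01]), 'qd': array([ 0.02182207,  0.03689754,  0.00913287, -0.04324799, -0.11406014,
        0.07563071]), 'joint_torque': array([ 9.44304229e-04, -5.82711160e+01,  2.93062592e+01,  6.99709520e+00,
        6.88963104e-03, -1.85733165e-04]), 'tcp_pos': array([ 0.20625649, -0.64220636,  0.2366053 ]), 'eef_rot': array([ 1.79901851e+02, -9.86806477e-03, -1.62199284e+02]), 'contact_force': array([ 0.04740272, -0.85358937, -0.14886452]), 'moment': array([-0.00710958, -0.05160687,  0.03347543]), 'gripper_width': 0.08764532318188445}
side [[-0.942, -0.167, 0.293, 0.097], [-0.336, 0.502, -0.797, 1.195], [-0.014, -0.849, -0.529, 0.92], [0.0, 0.0, 0.0, 1.0]] [[536.65123538   0.         286.75036546]
 [  0.         536.65123538 206.19359578]
 [  0.           0.           1.        ]] -0.16835071966020132
top [[-0.005, -0.99, 0.142, 0.31], [-1.0, 0.006, 0.009, -0.03], [-0.01, -0.142, -0.99, 1.793], [0.0, 0.0, 0.0, 1.0]] [[473.01194256   0.         272.30825196]
 [  0.         473.01194256 215.12770215]
 [  0.           0.           1.        ]] -0.1556498332137358
```

View pics/side0.png

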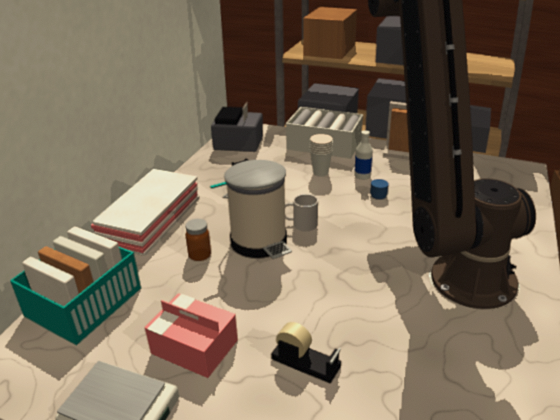

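View pics/top0.png

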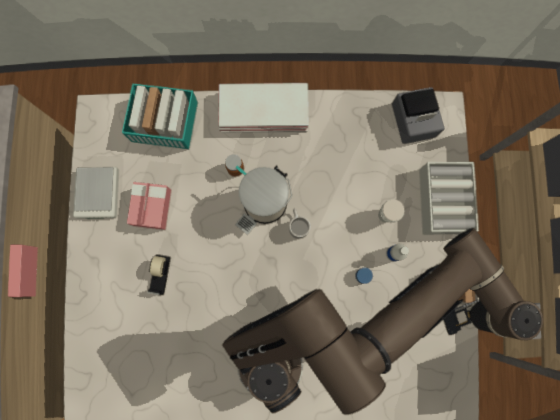

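The side view shows the bin (about 257,205) with its pedal at (277,248). The spoon's teal end is at (220,184), the mug at (305,212) and the jar at (198,240). In the top view the lid is at (264,195), the pedal at (247,224), the hinge at (281,172) and the mug at (299,227).

Run:
```python
from h import *
C={}
for n in("side","top"):
    z=np.load(n+"0.npz");C[n]=(z["p"],cloud(n,z["d"]))
# lid circle from top
p,c=C["top"]
m=(c[...,2]>.19)&(c[...,2]<.27)
m[:, :200]=0;m[:,330:]=0;m[250:]=0
q=c[m];print("lid",len(q),np.median(q,0),q.min(0),q.max(0))
cnt=max(cv2.findContours(m.astype('uint8'),0,2)[0],key=cv2.contourArea);e=cv2.minEnclosingCircle(cnt);print(e,plane("top",e[0],.222))
hs=plane("top",[(281,172)],.2);print("hinge",hs)
for n in C:
    p,c=C[n]
    print(n,"z at pedal, grid")
    u,v=(247,224) if n=="top" else (277,248)
    for dv in range(-14,15,4): print([tuple(np.round(c[v+dv,u+du]*1000).astype(int)) if np.isfinite(c[v+dv,u+du,0]) else 0 for du in range(-16,17,8)])
    hsv=cv2.cvtColor(p,cv2.COLOR_RGB2HSV);t=cv2.inRange(hsv,(80,120,60),(98,255,255))
    t[:, :190]=0; t[:150]=0;t[260:]=0;t[:,300:]=0;ys,xs=np.nonzero(t);print("teal",xs.min(),xs.max(),ys.min(),ys.max(),c[t>0].mean(0))
    i=r.camera_info(n)
    crop=p[v-75:v+45,u-80:u+80];cv2.imwrite(f"pics/c_{n}.png",cv2.resize(crop,None,fx=4.,fy=4.,interpolation=cv2.INTER_CUBIC)[...,::-1])
a=cv2.imread("pics/c_side.png");b=cv2.imread("pics/c_top.png");cv2.imwrite("pics/cc.png",cv2.resize(np.vstack([a,b]),(500,600+150*0)))
```

```text
lid 2029 [0.61787352 0.01437747 0.23511864] [ 0.53182079 -0.06976734  0.191067  ] [0.70909192 0.1108833  0.25152129]
((259.2816162109375, 186.2816162109375), 31.006168365478516) [[0.63489856 0.02756225 0.222     ]]
hinge [[ 0.68927199 -0.04662719  0.2       ]]
side z at pedal, grid
[(np.int64(582), np.int64(83), np.int64(78)), (np.int64(564), np.int64(67), np.int64(71)), (np.int64(547), np.int64(52), np.int64(65)), (np.int64(543), np.int64(-2), np.int64(30)), (np.int64(538), np.int64(-58), np.int64(-6))]
[(np.int64(580), np.int64(88), np.int64(68)), (np.int64(562), np.int64(73), np.int64(62)), (np.int64(547), np.int64(51), np.int64(51)), (np.int64(536), np.int64(16), np.int64(30)), (np.int64(527), np.int64(-28), np.int64(2))]
[(np.int64(583), np.int64(82), np.int64(50)), (np.int64(563), np.int64(72), np.int64(47)), (np.int64(550), np.int64(46), np.int64(33)), (np.int64(536), np.int64(18), np.int64(17)), (np.int64(522), np.int64(-12), np.int64(-1))]
[(np.int64(580), np.int64(90), np.int64(42)), (np.int64(560), np.int64(80), np.int64(40)), (np.int64(538), np.int64(76), np.int64(42)), (
[... 2248 characters left out ...]
.int64(-6)), (np.int64(512), np.int64(114), np.int64(-7)), (np.int64(507), np.int64(80), np.int64(36)), (np.int64(511), np.int64(52), np.int64(-4)), (np.int64(510), np.int64(21), np.int64(5))]
[(np.int64(497), np.int64(144), np.int64(-7)), (np.int64(496), np.int64(113), np.int64(3)), (np.int64(491), np.int64(80), np.int64(43)), (np.int64(496), np.int64(52), np.int64(0)), (np.int64(496), np.int64(22), np.int64(-3))]
[(np.int64(480), np.int64(144), np.int64(2)), (np.int64(480), np.int64(113), np.int64(5)), (np.int64(480), np.int64(83), np.int64(0)), (np.int64(480), np.int64(52), np.int64(-3)), (np.int64(481), np.int64(22), np.int64(-13))]
teal 236 244 166 173 [0.69384145 0.09378786 0.22113615]
```

View pics/cc.png

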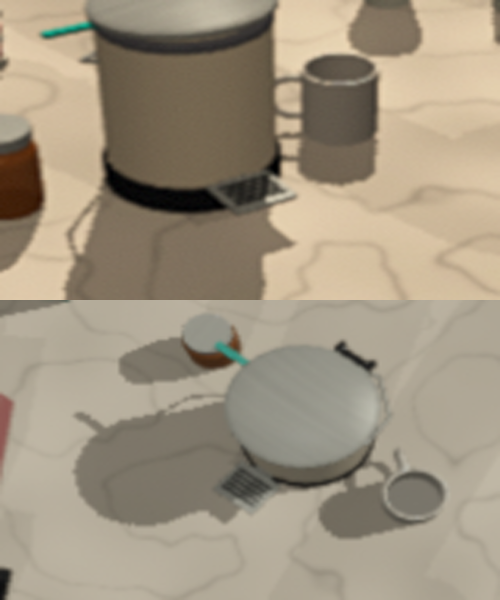

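The crops show the pedal pad below left of the bin, the spoon's handle on the jar side and the mug on the other. Next I fit the bin centre and pedal axis, and check clearances around a tool-down press with the jaws tangential.

Run:
```python
from h import *
from scipy.optimize import least_squares
C={n:cloud(n,np.load(n+"0.npz")["d"]) for n in("side","top")}
def near(q,x,y,R): return q[(np.hypot(q[:,0]-x,q[:,1]-y)<R)]
Q={n:C[n].reshape(-1,3) for n in C}
# shell from side: z 60..190, fixed radius 80
q=Q["side"];q=near(q[(q[:,2]>.06)&(q[:,2]<.19)],.618,.014,.11)
f=least_squares(lambda s:np.hypot(q[:,0]-s[0],q[:,1]-s[1])-.08,[.618,.014],loss="soft_l1",f_scale=.003);print("shell",f.x,len(q),np.median(abs(f.fun)))
for n in Q:
    q=Q[n];q=near(q[(q[:,2]>.233)&(q[:,2]<.26)],.618,.014,.12);x0,x1=np.percentile(q,[1,99],axis=0);print("lidtop",n,(x0+x1)/2,x1-x0)
for n in Q:
    q=Q[n];q=q[(q[:,2]>.033)&(q[:,2]<.052)]
    d=np.hypot(q[:,0]-f.x[0],q[:,1]-f.x[1]);q=q[(d>.092)&(d<.16)&(q[:,0]<.58)&(q[:,1]>.02)]
    (c,s,a)=cv2.minAreaRect((q[:,:2]*1000).astype('float32'));print("pad",n,len(q),np.mean(q,0),c,s,a)
    v=np.mean(q[:,:2],0)-f.x;print(" r",np.hypot(*v),"xaxis yaw",np.degrees(np.arctan2(-v[1],-v[0])))
# top-view pad by pixel: bright mask corners on plane z=.043 ; obstacles around
for n in Q:
    q=Q[n]
    for nm,(x,y,R) in dict(mug=(.53,-.05,.07),jar=(.68,.08,.06)).items():
        w=near(q,x,y,R);w=w[(w[:,2]>.04)&(w[:,2]<.12)];print(n,nm,len(w),w.min(0),w.max(0)) if len(w) else 0
# everything higher than 70mm within 170 mm of pedal excluding bin
q=Q["top"];w=near(q,.525,.09,.2);w=w[(w[:,2]>.05)&(np.hypot(w[:,0]-f.x[0],w[:,1]-f.x[1])>.1)]
H,_,_=np.histogram2d(w[:,0],w[:,1],bins=[np.arange(.32,.73,.04),np.arange(-.12,.3,.04)]);print(H.astype(int))
```

```text
shell [0.62100099 0.01694964] 2289 0.00136632476383175
lidtop side [0.61162553 0.0270007  0.23861886] [0.1404236  0.14242355 0.01090911]
lidtop top [0.61120167 0.01797682 0.24010323] [0.14057515 0.14697034 0.01379668]
pad side 282 [0.53036071 0.09450933 0.04255586] (531.1735229492188, 92.28034973144531) (64.04354858398438, 54.232418060302734) 47.10239791870117
 r 0.11929444932980195 xaxis yaw -40.553166111535134
pad top 220 [0.52722156 0.08660142 0.04160521] (529.1290893554688, 86.48846435546875) (63.24112319946289, 54.83821487426758) 52.29833984375
 r 0.11681588526981983 xaxis yaw -36.60197845389992
side mug 416 [ 0.48013729 -0.11671081  0.0400307 ] [0.57616577 0.01907591 0.11866244]
side jar 366 [0.62201559 0.05441923 0.04019092] [0.72976446 0.12293885 0.11840163]
top mug 145 [ 0.47954801 -0.11691248  0.04058178] [0.59068968 0.01871351 0.11917621]
top jar 21 [0.71663392 0.09781432 0.04131421] [0.7363401  0.12356693 0.10308976]
[[ 0  0  0  0  0  0  0  0  0  0]
 [ 0  0  0  0  0  0  0  0  0  0]
 [ 0  0  0  0  0  0  0  0  0  0]
 [ 4  0  0  0  0  0  0  0  0  0]
 [15  9  0  0  0  0  0  0  0  0]
 [23  2  0  0  0  2  0  0  0  0]
 [17  0  0  0  0  0  0  0  0  0]
 [ 1  0  0  0  0  0  0  0  0  0]
 [ 0  0  0  0  0  0  0  0  0  0]
 [ 0  0  0  0  0 23  8  0  0  0]]
```

```bash
python3 - <<'E'
from h import *
from scipy.spatial.transform import Rotation as R
s=r.get_state();P=np.array(r.camera_info("wrist")["pose"])
print(R.from_euler("xyz",s["eef_rot"],degrees=True).inv().apply(P[:3,3]-s["tcp_pos"]),R.from_euler("xyz",s["eef_rot"],degrees=True).inv().apply(P[:3,2]))
E
M='[{"x":-0.58,"y":0.68},{"x":-0.58,"y":0.68},{"x":-0.58,"y":0.68},{"x":-0.58,"y":0.68},{"x":-0.58,"y":0.68}]'
python3 -m inch '[{"x":-0.58,"y":0.68},{"x":-0.58,"y":0.68},{"x":-0.58,"y":0.68},{"x":-0.58,"y":0.68},{"x":-0.58,"y":0.68}]' -1 20
```

```text
[ 0.0834788  -0.00036437 -0.14763136] [-3.01659627e-01 -2.85922926e-04  9.53415643e-01]validation failed for argument at $[0]...
```

```bash
python3 -m inch '[{"x":-0.58,"y":0.68,"z":0,"yaw":0},{"x":-0.58,"y":0.68,"z":0,"yaw":0},{"x":-0.58,"y":0.68,"z":0,"yaw":0},{"x":-0.58,"y":0.68,"z":0,"yaw":0},{"x":-0.58,"y":0.68,"z":0,"yaw":0}]' -1 20
```

```text
time_s: 0.52
tcp_pos: [0.248, -0.5375, 0.2321]
eef_rot: [179.5, -0.2, -162.5]
contact_force: [0.0, -0.7, 0.0]
gripper_width: 0.06
```

```bash
python3 -m inch '[{"x":-0.58,"y":0.68,"z":-0.05,"yaw":0},{"x":-0.58,"y":0.68,"z":-0.05,"yaw":0},{"x":-0.58,"y":0.68,"z":-0.05,"yaw":0},{"x":-0.58,"y":0.68,"z":-0.05,"yaw":0},{"x":-0.58,"y":0.68,"z":-0.05,"yaw":0}]'
python3 -m inch '[{"x":-0.58,"y":0.68,"z":-0.05,"yaw":0},{"x":-0.58,"y":0.68,"z":-0.05,"yaw":0},{"x":-0.58,"y":0.68,"z":-0.05,"yaw":0},{"x":-0.58,"y":0.68,"z":-0.05,"yaw":0},{"x":-0.58,"y":0.68,"z":-0.05,"yaw":0}]'
python3 -m inch '[{"x":-0.58,"y":0.68,"z":-0.05,"yaw":0},{"x":-0.58,"y":0.68,"z":-0.05,"yaw":0},{"x":-0.58,"y":0.68,"z":-0.05,"yaw":0},{"x":-0.58,"y":0.68,"z":-0.05,"yaw":0},{"x":-0.58,"y":0.68,"z":-0.05,"yaw":0}]'
```

```text
time_s: 0.93
tcp_pos: [0.2919, -0.4283, 0.2366]
eef_rot: [179.3, -0.2, -162.6]
contact_force: [0.2, 0.2, 0.2]
gripper_width: 0.0264
time_s: 1.35
tcp_pos: [0.3359, -0.3195, 0.2425]
eef_rot: [179.1, -0.3, -162.6]
contact_force: [0.3, -0.1, -0.1]
gripper_width: 0.0004
time_s: 1.77
tcp_pos: [0.3799, -0.2109, 0.2491]
eef_rot: [179.1, -0.4, -162.7]
contact_force: [0.4, -0.5, -0.1]
gripper_width: 0.0005
```

```bash
python3 -m inch '[{"x":-0.58,"y":0.68,"z":-0.02,"yaw":0},{"x":-0.58,"y":0.68,"z":-0.02,"yaw":0},{"x":-0.58,"y":0.68,"z":-0.02,"yaw":0},{"x":-0.58,"y":0.68,"z":-0.02,"yaw":0},{"x":-0.58,"y":0.68,"z":-0.02,"yaw":0}]'
python3 -m inch '[{"x":-0.58,"y":0.68,"z":-0.02,"yaw":0},{"x":-0.58,"y":0.68,"z":-0.02,"yaw":0},{"x":-0.58,"y":0.68,"z":-0.02,"yaw":0},{"x":-0.58,"y":0.68,"z":-0.02,"yaw":0},{"x":-0.4,"y":0.5,"z":-0.02,"yaw":0}]'
python3 -m inch '[{"x":0,"y":0,"z":0,"yaw":1},{"x":0,"y":0,"z":0,"yaw":1},{"x":0,"y":0,"z":0,"yaw":1},{"x":0,"y":0,"z":0,"yaw":1},{"x":0,"y":0,"z":0,"yaw":1}]'
python3 -m inch '[{"x":0,"y":0,"z":0,"yaw":1},{"x":0,"y":0,"z":0,"yaw":1},{"x":0,"y":0,"z":0,"yaw":1},{"x":0,"y":0,"z":0,"yaw":1},{"x":0,"y":0,"z":0,"yaw":1}]'
```

```text
time_s: 2.18
tcp_pos: [0.4239, -0.1024, 0.2524]
eef_rot: [179.0, -0.4, -162.7]
contact_force: [0.6, -0.1, -0.5]
gripper_width: 0.0006
time_s: 2.6
tcp_pos: [0.4652, 0.0009, 0.2553]
eef_rot: [179.0, -0.4, -162.6]
contact_force: [0.3, -0.7, 0.3]
gripper_width: 0.0003
time_s: 3.02
tcp_pos: [0.4655, 0.005, 0.2535]
eef_rot: [179.2, -1.0, 177.0]
contact_force: [0.3, 0.6, -0.5]
gripper_width: 0.0005
time_s: 3.43
tcp_pos: [0.464, 0.005, 0.252]
eef_rot: [179.7, -1.4, 155.9]
contact_force: [0.5, -0.4, 0.4]
gripper_width: 0.0006
```

```bash
python3 -m inch '[{"x":0,"y":0,"z":0,"yaw":1},{"x":0,"y":0,"z":0,"yaw":1},{"x":0,"y":0,"z":0,"yaw":1},{"x":0,"y":0,"z":0,"yaw":0.5},{"x":0,"y":0,"z":0,"yaw":0}]'
python3 -m inch '[{"x":0.15,"y":0.86,"z":0,"yaw":0},{"x":0.15,"y":0.86,"z":0,"yaw":0},{"x":0.15,"y":0.86,"z":0,"yaw":0},{"x":0.15,"y":0.86,"z":0,"yaw":0},{"x":0.15,"y":0.7,"z":0,"yaw":0}]'
python3 - <<'E'
from h import *
print(r.get_state()["tcp_pos"],r.get_state()["eef_rot"])
i=r.camera_info("wrist");p,d=r.capture("wrist");cv2.imwrite("pics/w1.png",p[...,::-1]);c=cloud("wrist",d,i).reshape(-1,3)
q=c[(c[:,2]>.03)&(c[:,2]<.055)]
b=np.hypot(q[:,0]-.621,q[:,1]-.017);q=q[(b>.09)&(b<.15)&(q[:,0]<.58)]
print(len(q),q.mean(0),cv2.minAreaRect((q[:,:2]*1000).astype('float32')))
s=c[(c[:,2]>.06)&(c[:,2]<.19)&(abs(np.hypot(c[:,0]-.621,c[:,1]-.017)-.08)<.02)]
from scipy.optimize import least_squares
f=least_squares(lambda a:np.hypot(s[:,0]-a[0],s[:,1]-a[1])-.08,[.62,.017],loss="soft_l1",f_scale=.003);print("shell",len(s),f.x)
np.savez("w1.npz",p=p,d=d,K=i["mtx"],P=i["pose"],k=i["k1"])
E
```

```text
time_s: 3.85
tcp_pos: [0.4626, 0.0048, 0.2505]
eef_rot: [-179.8, -1.5, 140.9]
contact_force: [-0.1, 0.6, 0.3]
gripper_width: 0.0006
time_s: 4.27
tcp_pos: [0.5124, 0.0976, 0.2505]
eef_rot: [-179.8, -1.6, 141.1]
contact_force: [-0.3, -0.3, 0.1]
gripper_width: 0.0004
[0.51237348 0.09758313 0.25050026] [-179.78737609   -1.5625156   141.07570213]
3360 [0.52823945 0.08830356 0.04309669] ((529.4741821289062, 87.43814849853516), (62.26600646972656, 55.75205993652344), 50.556671142578125)
shell 1265 [0.61752104 0.01501152]
```

View pics/w1.png

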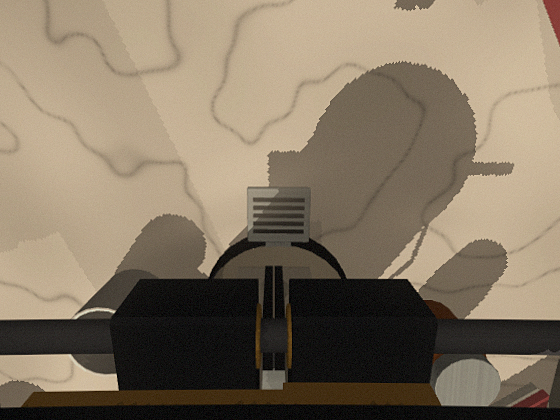

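The wrist view shows the pad centred at (278,214), right under the closed fingers (about 275). The wrist measurement gives the bin at (0.617,0.015), axis yaw about -39.4°, and a 62 x 56 mm pad at z 43 mm. All of these match the specification, so I'm descending.

```bash
python3 -m inch '[{"x":-0.02,"y":0.02,"z":0.9,"yaw":0},{"x":-0.02,"y":0.02,"z":0.9,"yaw":0},{"x":-0.02,"y":0.02,"z":0.9,"yaw":0},{"x":-0.02,"y":0.02,"z":0.9,"yaw":0}]'
python3 -m inch '[{"x":0,"y":0,"z":0.9,"yaw":0},{"x":0,"y":0,"z":0.7,"yaw":0},{"x":0,"y":0,"z":0.4,"yaw":0},{"x":0,"y":0,"z":0,"yaw":0}]'
```

```text
time_s: 4.65
tcp_pos: [0.5188, 0.1052, 0.1617]
eef_rot: [179.7, -1.3, 141.6]
contact_force: [-0.1, -0.1, 0.1]
gripper_width: 0.0004
time_s: 4.98
tcp_pos: [0.5148, 0.1051, 0.1042]
eef_rot: [-179.9, -1.5, 141.8]
contact_force: [-0.2, 0.6, 0.6]
gripper_width: 0.0004
```

```bash
python3 -m inch '[{"x":-0.02,"y":-0.08,"z":0.6,"yaw":0},{"x":-0.02,"y":-0.08,"z":0.6,"yaw":0},{"x":0,"y":0,"z":0.2,"yaw":0},{"x":0,"y":0,"z":0,"yaw":0}]'
```

```text
time_s: 5.32
tcp_pos: [0.5133, 0.1023, 0.0694]
eef_rot: [-179.9, -1.5, 142.0]
contact_force: [-0.2, -0.1, -0.3]
gripper_width: 0.0003
```

```bash
python3 -m inch '[{"x":0,"y":0,"z":0.15,"yaw":0},{"x":0,"y":0,"z":0.1,"yaw":0},{"x":0,"y":0,"z":0.1,"yaw":0}]'
python3 - <<'E'
from h import *
s=r.get_state();p=s["tcp_pos"];v=p[:2]-[.617,.0155]
print("r,t",v@[-.773,.635],v@[.635,.773],p,s["eef_rot"],s["contact_force"])
E
```

```text
time_s: 5.57
tcp_pos: [0.5148, 0.1033, 0.0628]
eef_rot: [180.0, -1.4, 142.1]
contact_force: [0.2, -0.2, -0.6]
gripper_width: -0.0001
r,t 0.13474791260781596 0.002996410863272611 [0.51481963 0.10331494 0.06275728] [179.95603859  -1.37075355 142.05787507] [ 0.23028261 -0.23251664 -0.57193954]
```

Well placed (r = 135 mm, tips 8 mm above the pad). Pressing now.

```bash
python3 -m inch '[{"x":0,"y":-0.03,"z":0.15,"yaw":0},{"x":0,"y":-0.03,"z":0.15,"yaw":0},{"x":0,"y":0,"z":0.15,"yaw":0},{"x":0,"y":0,"z":0.15,"yaw":0}]'
python3 -m inch '[{"x":0,"y":0,"z":0.2,"yaw":0},{"x":0,"y":0,"z":0.2,"yaw":0},{"x":0,"y":0,"z":0.2,"yaw":0}]'
python3 - <<'E'
from h import *
s=r.get_state();p=s["tcp_pos"];v=p[:2]-[.617,.0155]
print("r,t",v@[-.773,.635],v@[.635,.773],p,s["eef_rot"],s["contact_force"])
E
```

```text
time_s: 5.9
tcp_pos: [0.5143, 0.1032, 0.049]
eef_rot: [179.8, -1.3, 142.1]
contact_force: [-6.0, 3.9, 8.5]
gripper_width: 0.0002
time_s: 6.15
tcp_pos: [0.513, 0.1043, 0.0347]
eef_rot: [179.7, -1.4, 142.1]
contact_force: [-2.0, 0.4, 6.2]
gripper_width: 0.0002
r,t 0.1368227763061607 0.0026230212392822777 [0.51298004 0.10434307 0.0346704 ] [179.73686709  -1.38611576 142.11031379] [-2.02976174  0.40887878  6.16623501]
```

```bash
python3 -m inch '[{"x":0,"y":0,"z":0.15,"yaw":0},{"x":0,"y":0,"z":0.15,"yaw":0},{"x":0,"y":0,"z":0.15,"yaw":0}]'
python3 - <<'E'
from h import *
s=r.get_state();p=s["tcp_pos"];v=p[:2]-[.617,.0155]
print("r,t",v@[-.773,.635],v@[.635,.773],p,s["eef_rot"],s["contact_force"])
E
```

```text
time_s: 6.4
tcp_pos: [0.5129, 0.1046, 0.0233]
eef_rot: [179.7, -1.4, 142.2]
contact_force: [-7.0, -1.6, 36.4]
gripper_width: 0.0004
r,t 0.13707412758595813 0.002763758909812092 [0.5128752  0.10461127 0.02331788] [179.71652392  -1.35557917 142.15856517] [-7.00575955 -1.61255025 36.36427809]
```

Force jumped to 36 N, so the pedal is at its stop. I'll hold it there and look.

```bash
python3 -m inch '[{"x":0,"y":0,"z":0.06,"yaw":0},{"x":0,"y":0,"z":0.06,"yaw":0},{"x":0,"y":0,"z":0.06,"yaw":0}]'
python3 - <<'E'
from h import *
p,d=r.capture("side");p2,d2=r.capture("top");np.savez("open.npz",p=p,d=d,p2=p2,d2=d2)
a=cv2.resize(p[100:280,180:360],(400,400));b=cv2.resize(p2[120:270,180:330],(400,400));cv2.imwrite("pics/open.png",np.hstack([a,b])[...,::-1])
s=r.get_state();print(s["tcp_pos"],s["contact_force"])
E
```

```text
time_s: 6.65
tcp_pos: [0.513, 0.1045, 0.0235]
eef_rot: [179.7, -1.3, 142.3]
contact_force: [-8.7, 0.3, 22.2]
gripper_width: 0.0003
[0.51300376 0.10452837 0.0234749 ] [-9.18012116  0.48428353 24.73197751]
```

View pics/open.png

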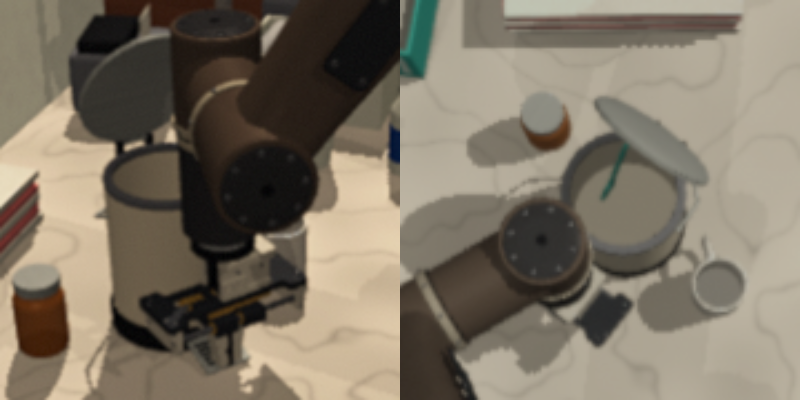

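The lid stands wide open, and the teal spoon is inside the bin in the top view (about 615,172). I'll check that all of it lies below the rim.

Run:
```python
from h import *
p,d=r.capture("top");c=cloud("top",d)
t=cv2.inRange(cv2.cvtColor(p,cv2.COLOR_RGB2HSV),(78,100,30),(100,255,255))>0
t&=np.hypot(c[...,0]-.617,c[...,1]-.016)<.14
q=c[t];print(len(q),np.round(q,3)[::3]);s=r.get_state();print(s["tcp_pos"],s["contact_force"])
```

```text
17 [[0.691 0.013 0.166]
 [0.682 0.013 0.172]
 [0.678 0.017 0.159]
 [0.671 0.024 0.139]
 [0.659 0.033 0.093]
 [0.651 0.038 0.077]]
[0.51297616 0.10453047 0.02347385] [-9.37701254 -0.34521632 24.36997114]
```

Spoon heights run from 0.08 to 0.17 m, all below the 0.215 m rim, so it is in. Now easing up gently.

```bash
python3 -m inch '[{"x":0,"y":0,"z":-0.04,"yaw":0},{"x":0,"y":0,"z":-0.04,"yaw":0},{"x":0,"y":0,"z":-0.04,"yaw":0},{"x":0,"y":0,"z":-0.04,"yaw":0},{"x":0,"y":0,"z":-0.04,"yaw":0}]'
python3 -m inch '[{"x":0,"y":0,"z":-0.04,"yaw":0},{"x":0,"y":0,"z":-0.04,"yaw":0},{"x":0,"y":0,"z":-0.04,"yaw":0},{"x":0,"y":0,"z":-0.04,"yaw":0},{"x":0,"y":0,"z":-0.04,"yaw":0}]'
```

```text
time_s: 7.22
tcp_pos: [0.5131, 0.1044, 0.0292]
eef_rot: [179.7, -1.3, 142.3]
contact_force: [-2.0, -0.4, 3.5]
gripper_width: 0.0007
time_s: 7.63
tcp_pos: [0.5133, 0.1043, 0.0343]
eef_rot: [179.7, -1.3, 142.3]
contact_force: [-1.8, 0.7, 4.4]
gripper_width: 0.0003
```

Rising 1 mm per row with the contact held. Continuing, and slower near the top.

```bash
python3 -m inch '[{"x":0,"y":0,"z":-0.04,"yaw":0},{"x":0,"y":0,"z":-0.04,"yaw":0},{"x":0,"y":0,"z":-0.04,"yaw":0},{"x":0,"y":0,"z":-0.04,"yaw":0},{"x":0,"y":0,"z":-0.04,"yaw":0}]'
python3 -m inch '[{"x":0,"y":0,"z":-0.04,"yaw":0},{"x":0,"y":0,"z":-0.04,"yaw":0},{"x":0,"y":0,"z":-0.04,"yaw":0},{"x":0,"y":0,"z":-0.04,"yaw":0},{"x":0,"y":0,"z":-0.03,"yaw":0}]'
python3 -m inch '[{"x":0,"y":0,"z":-0.03,"yaw":0},{"x":0,"y":0,"z":-0.03,"yaw":0},{"x":0,"y":0,"z":-0.03,"yaw":0},{"x":0,"y":0,"z":-0.02,"yaw":0},{"x":0,"y":0,"z":-0.02,"yaw":0}]'
```

```text
time_s: 8.05
tcp_pos: [0.5136, 0.1041, 0.0404]
eef_rot: [179.7, -1.2, 142.3]
contact_force: [-1.9, -0.1, 6.2]
gripper_width: 0.0004
time_s: 8.47
tcp_pos: [0.5143, 0.1035, 0.0471]
eef_rot: [179.7, -1.2, 142.4]
contact_force: [-1.3, -0.6, 6.6]
gripper_width: 0.0001
time_s: 8.88
tcp_pos: [0.515, 0.1029, 0.0529]
eef_rot: [179.6, -1.1, 142.4]
contact_force: [-2.6, -0.8, 7.6]
gripper_width: 0.0004
```

```bash
python3 -m inch '[{"x":0,"y":0,"z":0,"yaw":0},{"x":0,"y":0,"z":0.01,"yaw":0},{"x":0,"y":0,"z":0.01,"yaw":0}]'
```

```text
time_s: 9.13
tcp_pos: [0.5152, 0.1027, 0.054]
eef_rot: [179.6, -1.0, 142.4]
contact_force: [-3.0, -1.1, 8.1]
gripper_width: 0.0009
```

```bash
python3 -m inch '[{"x":0,"y":0,"z":0.01,"yaw":0},{"x":0,"y":0,"z":0.01,"yaw":0},{"x":0,"y":0,"z":0.01,"yaw":0}]'
```

```text
time_s: 9.38
tcp_pos: [0.5153, 0.1026, 0.0547]
eef_rot: [179.6, -1.0, 142.5]
contact_force: [-2.8, 0.4, 8.1]
gripper_width: 0.0004
```

```bash
python3 -m inch '[{"x":0,"y":0,"z":0.01,"yaw":0},{"x":0,"y":0,"z":0.01,"yaw":0},{"x":0,"y":0,"z":0.01,"yaw":0}]'
python3 -m inch '[{"x":0,"y":0,"z":0.005,"yaw":0},{"x":0,"y":0,"z":0.005,"yaw":0},{"x":0,"y":0,"z":0.005,"yaw":0}]'
```

```text
time_s: 9.63
tcp_pos: [0.5154, 0.1025, 0.0553]
eef_rot: [179.6, -1.0, 142.5]
contact_force: [-2.7, 1.0, 6.9]
gripper_width: 0.0007
time_s: 9.88
tcp_pos: [0.5154, 0.1025, 0.0553]
eef_rot: [179.5, -1.0, 142.5]
contact_force: [-2.5, 0.5, 6.1]
gripper_width: 0.0009
```

It has stopped rising at 0.0553 and the force is falling, so the lid is seated. Releasing gently, then withdrawing outward and up.

```bash
python3 -m inch '[{"x":0,"y":0,"z":-0.01,"yaw":0},{"x":0,"y":0,"z":-0.01,"yaw":0},{"x":0,"y":0,"z":-0.02,"yaw":0},{"x":0,"y":0,"z":-0.03,"yaw":0},{"x":0,"y":0,"z":-0.03,"yaw":0}]'
python3 -m inch '[{"x":0,"y":0,"z":-0.1,"yaw":0},{"x":0,"y":0,"z":-0.2,"yaw":0},{"x":0.3,"y":0,"z":-0.4,"yaw":0},{"x":0.6,"y":0,"z":-0.6,"yaw":0},{"x":0.6,"y":0,"z":-0.6,"yaw":0}]'
python3 -m inch '[{"x":0.6,"y":0,"z":-0.6,"yaw":0},{"x":0.6,"y":0,"z":-0.6,"yaw":0},{"x":0.5,"y":0,"z":-0.6,"yaw":0},{"x":0,"y":0,"z":-0.6,"yaw":0},{"x":0,"y":0,"z":-0.6,"yaw":0}]'
python3 - <<'E'
from h import *
p,d=r.capture("side");p2,d2=r.capture("top")
a=cv2.resize(p[100:280,180:360],(400,400));b=cv2.resize(p2[120:270,180:330],(400,400));cv2.imwrite("pics/end.png",np.hstack([a,b])[...,::-1])
P0=np.load("top0.npz");c0=cloud("top",P0["d"]);c=cloud("top",d2)
s0=np.load("side0.npz");cs0=cloud("side",s0["d"]);cs=cloud("side",d)
for nm,A in(("top0",c0),("top",c),("side0",cs0),("side",cs)):
    q=A.reshape(-1,3);q=q[np.hypot(q[:,0]-.617,q[:,1]-.0155)<.07];q=q[q[:,2]>.2]
    v=q[:,:2]-[.617,.0155];R=v@[.773,-.635]
    print(nm,[round(float(np.median(q[(R>a)&(R<a+.035),2])),4) for a in(-.07,-.035,0,.035)])
E
```

```text
time_s: 10.3
tcp_pos: [0.5152, 0.1023, 0.0568]
eef_rot: [179.6, -1.0, 142.5]
contact_force: [0.2, 0.3, 0.8]
gripper_width: -0.0002
time_s: 10.72
tcp_pos: [0.4843, 0.1232, 0.1049]
eef_rot: [179.9, -1.1, 142.3]
contact_force: [0.7, 0.6, 0.6]
gripper_width: 0.0005
time_s: 11.13
tcp_pos: [0.4463, 0.1507, 0.1888]
eef_rot: [179.8, -1.1, 142.3]
contact_force: [-0.0, -0.0, -0.0]
gripper_width: 0.0001
top0 [0.2386, 0.2386, 0.2369, 0.2333]
top [0.2296, 0.232, 0.2321, 0.2306]
side0 [0.2401, 0.2404, 0.2389, 0.2353]
side [0.2316, 0.2338, 0.2338, 0.2326]
```

View pics/end.png

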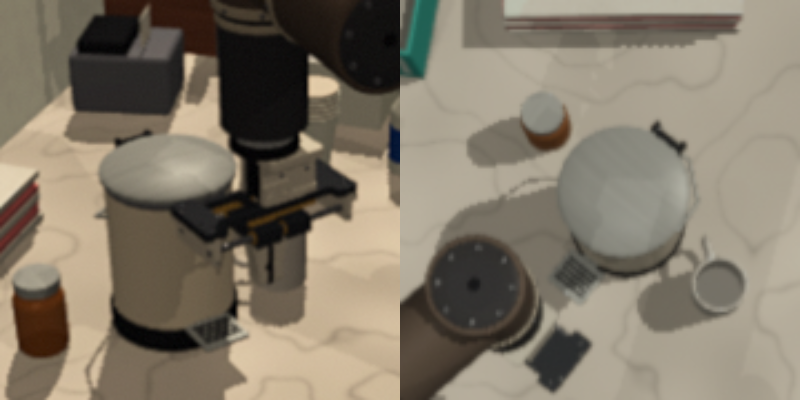

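The lid is shut and level: its front came down about 9 mm, matching the 0.06 rad it stood ajar, and heights are now symmetric front to back. No spoon is visible, the mug and jar are in place and the arm is clear. Handing in.

```bash
python3 -c "
from plant import r
print(r.get_state()['contact_force']);print(r.close_job())"
```

```text
[ 1.00106573 -0.35889034  0.10565007]
the job is handed in; nothing more can be done
None
```

The job is done and handed in at about 11.2 s. I pressed the pedal to its stop with the closed fingertips, with a force peak of about 37 N. The lid stood wide open, and the spoon lay inside with all measured points at or below 0.17 m, under the 0.215 m rim.

I then eased the pedal up, slowing to about 3 mm/s or less over the last stretch and keeping contact until the lid seated. After that I let go and backed the arm away.

Last checks:
- **Lid:** it is shut and level. The front came down about 9 mm from its ajar height, and front and back heights now match to within 1 mm.
- **Spoon and neighbours:** no spoon is visible outside the bin, and the mug and jar look where they were. I compared these by eye and did not re-measure the other items, but the arm never went near them at their height.
- **Contact:** the force on the tool is about zero (1 N, within sensor noise).

No check failed. The two early estimates of the bin's centre differed by about 4 mm. I used the closer wrist-camera one, which agreed with the pad's measured size and position.

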